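Stow the tube piece in the push-latch keeper

TASK

Stow the square tube piece in the blue push-latch keeper. Its empty orange tray is locked down: press it gently, only until you feel it reach its soft stop, and let go so that it pops up; lay the tube piece squarely into the raised tray and let go of it; then press the loaded tray down the same gentle way until it catches and stays locked down, and leave it. Do not disturb the screw carton, the wax tin or the tape measure.

Things in the scene. Friction and masses are not known exactly. Their poses are not given: they have to be found in the camera images.
- keeper: blue metal housing fixed to the bench: an open-topped well with the orange tray in it, 76 x 178 mm, long side along its y. Origin: underside, at the well's centre in plan. Well 60 mm wide (x +-30), y -62 to +62; walls 8 mm thick, 56 mm high. Closed latch head at the +y end (y 62 to 108), 67 mm high. Over 28 N on tray or housing harms the latch.
- tray: orange tray moving straight up and down in the well, axes as the keeper's. Origin: centre of its floor's upper face, 58 mm above the keeper's origin when up, lower by joint lift. Floor 56 x 120 mm. Flared lips 9 mm high mark a pocket 34 x 105 mm (long side along y): one across each end, and at y +-35 to +-51 on the long sides. The middle (y +-35) has no lips; press the empty tray there.
- lift (a joint): tray pressed down, m: 0 = up, 0.016 = locked. Takes 3 N (up) to 9 N (deepest) to hold down. Push-push latch: a press to the soft stop, then release, frees a locked tray (rises to 0) or locks a raised one. The stop lies at 0.025 to 0.040, different each run, shown by no reading: feel for it. Past it the force climbs about 12 N per mm; a press over 1 mm short of it may not switch the latch.
- tube_mid (a point): centre (half-way up) of the loose dark red-brown square tube piece, 30 x 100 x 30 mm, long side along y, about 0.15 kg; it lies flat on the bench. In the tray its centre is 15 mm above the tray's floor. Grasp it across its 30 mm width near the middle. Either end may point either way, and it may be pressed on its top.
- screw_box: bystander: loose brown carton of screws, 55 x 85 x 40 mm, long side along y; origin under its centre. It may stand in either of the two places, the tube piece in the other.
- wax_tin: bystander: loose round flat tin, 71 mm across, 25 mm high; origin under its centre
- tape_measure: bystander: loose yellow tape measure, 35 x 87 x 64 mm; origin under its centre

How it is judged:
By the outcome, as a careful person would: the job done as asked, in the order asked, and still so for the second after the job is handed in, with the robot touching nothing.
It also fails if it takes over 61 s, if anything falls off the work surface, if the arm or the gripper's body presses on something with over 40 N, if the wrist force passes 120 N, or if a joint passes its speed limit or range.

ROBOT

A 6-joint arm with a two-finger parallel gripper is mounted at the origin on the work surface; the furniture and walls round the work are solid. World frame = base frame: x ahead of the robot, y to its left, z up, the work surface at z = 0. Lengths are in mm, angles in rad, forces in N, time in s.
With the tool pointing down it reaches from about 250 to 725 mm from the base axis. Payload 4 kg.
Tool frame: the origin (TCP) lies at the very end of the fingers, on their centre line; the grasp point (between the pads) lies 19 mm behind it; z points along the fingers, y is the line along which they close (so a half turn about z gives the same grasp; the last joint's range is limited). The gripper opens to 85 mm and grips with 20 to 120 N. Pads are 22 mm wide; open, the fingers measure 114 mm over their backs; the gripper's body (76 mm by 85 mm) begins 54 mm behind the grasp point. The pads swing forward as they close: fully open they stand 13 mm farther back than shut.
Start: joints at [-1.276, 0.241, 0.005, 1.335, 0, 1.571], TCP at [145.272, -478.43, 231.306] pointing down, gripper open.
Joint ranges: [-2.72, 2.72], [-1.05, 1.87], [-1.09, 1.28], [-1.99, 2.15], [-1.42, 1.44], [-3.14, 3.14]. Speed limits (rad/s): [2.79, 2.79, 3.14, 3.14, 3.14, 3.14].

INTERFACE

Orientations are given as a 3x3 rotation matrix whose columns are the frame's x, y, z axes.
In Python, from bench import get_state, optics, arm gives the robot as it stands.
- The arm moves only by the tool step_arm, never from a script. Its argument "motion" is text: rows parted by semicolons, each of 7 numbers parted by spaces: the shift along the tool's x, y, z as a fraction of full scale, then the turn, a rotation vector about the tool's x, y, z as a fraction of full scale, then the opening, from 0 (shut) to 1 (fully open). A call has 1 to 10 rows; each row shifts and turns the commanded pose from where the row before left it, along the tool's axes as they then stand; what a row does not reach is not made up. Full scale, the value 1, is 80 cm for a shift and 180 degrees for a turn. A row lasts 1/12 s, in which the tool goes at most 41.7 mm and 7.16 degrees, less where a joint would pass 70% of its speed; a pose out of reach is approached as far as the arm can. A call with a number of a shift or a turn outside -1 to 1 is refused whole. A call with a gripper value outside its range is refused whole. The fingers move at their own pace and stop on an object; the grip force is fixed at half the most. Time passes only in rows, so rows that do not move let the fingers close. It gives the time, the measured TCP pose, the force, the opening and the grip force at its end, in the units of the state.
- get_state(): the state, without advancing time (a new reading comes with each control period).
- optics.capture(name): name is "scene" or "top" or "wrist"; returns a dict with "frame" (384x512x3 uint8, red, green, blue), "intrinsics" (3x3 intrinsics, pixels), "R" (3x3) and "t" (3): a world point X has camera coordinates R X + t. Camera axes: x right, y down, z forward; pixel columns grow to the right and rows downward; lengths in mm; the calibration is good to about 2 mm. A picture is of the moment at which its call begins. There is no depth.
- arm.finish_job(): hands the job in; it is judged then, once.
The state is a dict: "t": time; "joint_pos": joint angles; "joint_velocities": joint speeds; "tau": joint torques, N m; "eef_pos": TCP position; "tcp_rot": TCP orientation; "contact_force": force on the tool from outside, world axes, zero at the start; "torque": the same for the moment, N m; "grip_width": opening from 0.0 (shut) to 1.0 (fully open); "grip_force": force on a finger pad.
Only numpy, scipy, OpenCV 4.12 (cv2) and the standard library are available. Lean on these libraries where they do the work, as an engineer would, in place of code of your own. Each camera call takes 0.05 s, during which the arm holds its last target. There are 200 camera calls.

## Working session

There is one attempt and no reset: what is moved stays moved. The work goes in short steps, Python scripts to look and compute and a tool call to move; the robot and the scene stay as the last step left them, time stands still between calls to the robot, and variables do not carry over. Pictures are saved under pics/ and viewed, at most 13 in all, crops included, and the job is handed in when it is done.

Besides the shell and the picture viewer there is one more tool, called after "Request:" as name(argument=value, ...), one argument or row to a line, values as JSON. step_arm: Moves the arm, as the interface text tells. Its arguments: {"type":"object","properties":{"motion":{"type":"string"}},"required":["motion"]}

```bash
mkdir -p pics
python3 - <<'E'
from bench import get_state, optics
import cv2,numpy as np
s=get_state();print(s['t'],s['eef_pos'],np.round(s['tcp_rot'],3),s['contact_force'],s['grip_width'])
for n in('scene','top'):
    c=optics.capture(n);cv2.imwrite(f'pics/{n}0.png',c['frame'][:,:,::-1]);np.savez(f'{n}0.npz',**c)
    print(n,c['intrinsics'].tolist(),np.round(c['R'],4).tolist(),c['t'])
E
```

```text
0.0 [ 145.10601008 -477.82483918  230.40312525] [[ 0.957  0.291 -0.001]
 [ 0.291 -0.957  0.002]
 [-0.    -0.002 -1.   ]] [-0.53156641  0.4054665   0.22413888] 1.0001582567191458
scene [[452.1536623427071, 0.0, 256.58800384686833], [0.0, 452.1536623427071, 191.35699272054038], [0.0, 0.0, 1.0]] [[-0.7398, -0.6727, 0.0112], [-0.4037, 0.4306, -0.8072], [0.5382, -0.6017, -0.5901]] [356.60446403 268.57633788 650.58218965]
top [[453.2795601257877, 0.0, 249.75169256419895], [0.0, 453.2795601257877, 190.11697383768615], [0.0, 0.0, 1.0]] [[0.0229, -0.9997, 0.0039], [-0.9982, -0.0231, -0.0546], [0.0547, -0.0026, -0.9985]] [ -17.94933895  518.8708999  1040.38476251]
```

View pics/top0.png

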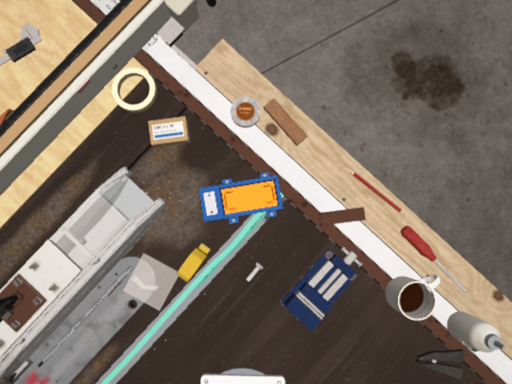

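View pics/scene0.png

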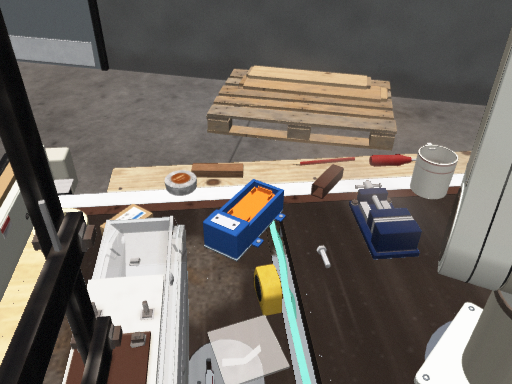

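The top view shows the keeper at (241,198) with its head to the left (+y), the tube at (343,215), the carton at (169,130), the tin at (245,112) and the tape measure at (195,262).

```bash
cat > h.py <<'E'
import numpy as np,cv2
def ray(c,uv,z):
    d=c['R'].T@np.linalg.solve(c['intrinsics'],[uv[0],uv[1],1.]);o=-c['R'].T@c['t']
    return o+d*(z-o[2])/d[2]
def proj(c,X):
    p=c['intrinsics']@(c['R']@np.asarray(X,float).T+c['t'][:,None]);return (p[:2]/p[2]).T
def seg(c,lo,hi,roi=None):
    h=cv2.cvtColor(c['frame'],cv2.COLOR_RGB2HSV);m=cv2.inRange(h,lo,hi)
    if roi:
        k=np.zeros_like(m);x0,y0,x1,y1=roi;k[y0:y1,x0:x1]=255;m&=k
    return m
def rect(c,m,z):
    ys,xs=np.nonzero(m);P=np.array([ray(c,p,z)[:2] for p in zip(xs,ys)],np.float32)
    return cv2.minAreaRect(P),P.mean(0),len(P)
E
python3 - <<'E'
from h import *
c=dict(np.load('top0.npz'))
f=c['frame']
print('tube px',f[216,345],f[214,330],f[222,325], f[213,355])
m=seg(c,(8,150,180),(25,255,255),(205,170,290,225));print('tray',rect(c,m,42))
m=seg(c,(95,120,60),(125,255,255),(195,165,292,230));print('keeper',rect(c,m,56))
for b in range(1):
    h=cv2.cvtColor(f,cv2.COLOR_RGB2HSV);print(h[214,330],h[216,345],h[213,358],h[200,320],h[225,335])
cv2.imwrite('pics/c1.png',cv2.resize(f[150:250,190:380,::-1],None,fx=4,fy=4,interpolation=cv2.INTER_CUBIC))
E
```

```text
tube px [99 65 53] [96 63 49] [99 66 53] [99 65 53]
tray (((502.5017395019531, -4.393867492675781), (56.878448486328125, 121.1617202758789), 11.131871223449707), array([502.56763  ,  -3.9610438], dtype=float32), 1331)
keeper (((496.7971496582031, 14.48138427734375), (99.8184814453125, 178.156494140625), 10.753498077392578), array([496.57224,  21.43952], dtype=float32), 1086)
[  9 125  96] [  8 118  99] [  9 122  98] [ 12   5 242] [ 14  16 206]
```

View pics/c1.png

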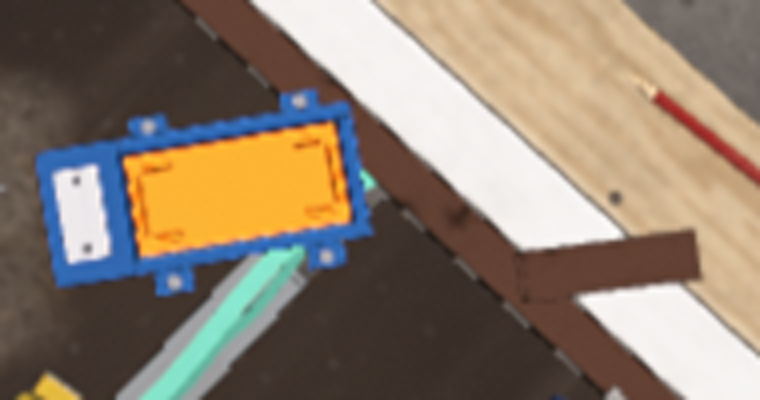

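The crop shows the tray with its head end to the left, and the tube's corners near crop (518,253), (693,230), (700,276), (527,303). The tray fits its given size of 56 x 120 at z = 42 mm.

Run:
```python
from h import *
c=dict(np.load('top0.npz'))
print('cam',-c['R'].T@c['t'])
for z in(0,30):
  P=np.array([ray(c,((u+.5)/4+190-.5,(v+.5)/4+150-.5),z)[:2] for u,v in((518,253),(693,230),(700,276),(527,303))])
  print(z,P.round(1).tolist(),[round(np.linalg.norm(P[i]-P[(i+1)%4]),1) for i in range(4)],'ctr',P.mean(0))
  d=P[0]-P[1];d2=P[3]-P[2];print(np.degrees(np.arctan2(-d[0],d[1])),np.degrees(np.arctan2(-d2[0],d2[1])))
y=np.radians(11.1);Y=np.array([-np.sin(y),np.cos(y)]);ctr=np.array([502.5,-4.2]);
print('well origin via tray',ctr)
print('tin,box,tape',ray(c,(245,112),25),ray(c,(169,130),40),ray(c,(195,262),64))
```

```text
cam [ 461.43559976   -3.258988   1067.24702383]
0 [[470.1, -170.5], [486.0, -273.3], [459.0, -277.7], [440.9, -176.2]] [np.float64(104.1), np.float64(27.3), np.float64(103.2), np.float64(29.8)] ctr [ 463.99452229 -224.42097744]
8.779855197069839 10.137811465403896
30 [[469.8, -165.8], [485.3, -265.8], [459.1, -270.0], [441.5, -171.3]] [np.float64(101.2), np.float64(26.5), np.float64(100.3), np.float64(28.9)] ctr [ 463.92259173 -218.20417895]
8.779855197069821 10.137811465403884
well origin via tray [502.5  -4.2]
tin,box,tape [700.11815177   9.2409941   25.        ] [650.98389058 181.66477632  40.        ] [355.54771485 110.74057089  64.        ]
```

```bash
cat > plan.py <<'E'
import sys
from h import *
from bench import get_state
from scipy.spatial.transform import Rotation as Ro
def plan(xyz,yaw,grip,step=36,rots=6.5):
    """rows to bring TCP to xyz with tool y along yaw (deg, mod 180), pointing down"""
    s=get_state();p=np.array(s['eef_pos']);R=np.array(s['tcp_rot'])
    y0=np.degrees(np.arctan2(R[1,1],R[0,1]));dy=(yaw-y0+90)%180-90;a=np.radians(y0+dy)
    y=np.array([np.cos(a),np.sin(a),0]);z=np.array([0,0,-1.]);T=np.c_[np.cross(y,z),y,z]
    w=Ro.from_matrix(R.T@T).as_rotvec();d=np.array(xyz)-p
    n=int(max(1,np.ceil(np.linalg.norm(d)/step),np.ceil(np.degrees(np.linalg.norm(w))/rots)))
    out=[];Rk=R
    for k in range(n):
        t=Rk.T@(d/n)/800;out.append(' '.join(f'{v:.4g}' for v in [*t.round(4),*(w/n/np.pi).round(4),grip]));Rk=Rk@Ro.from_rotvec(w/n).as_matrix()
    print('from',p.round(1),'yaw',round(y0,2),'n',n)
    for i in range(0,n,10):print('; '.join(out[i:i+10]))
if __name__=='__main__':
    a=list(map(float,sys.argv[1:]));plan(a[:3],a[3],a[4],*(a[5:]))
E
python3 plan.py 502.5 -4.2 231 11.1 0
```

```text
from [ 145.1 -477.9  230.5] yaw -73.11 n 17
0.0353 -0.0257 0 -0 -0 -0.0275 0; 0.0374 -0.0226 0 -0 -0 -0.0275 0; 0.0392 -0.0192 0 -0 -0 -0.0275 0; 0.0407 -0.0158 -0 -0 -0 -0.0275 0; 0.0419 -0.0122 -0 -0 -0 -0.0275 0; 0.0428 -0.0086 -0 -0 -0 -0.0275 0; 0.0434 -0.0048 -0 -0 -0 -0.0275 0; 0.0436 -0.0011 -0 -0 -0 -0.0275 0; 0.0435 0.0027 -0 -0 -0 -0.0275 0; 0.0432 0.0065 -0 -0 -0 -0.0275 0
0.0424 0.0102 -0 -0 -0 -0.0275 0; 0.0414 0.0138 -0 -0 -0 -0.0275 0; 0.0401 0.0173 -0 -0 -0 -0.0275 0; 0.0384 0.0207 -0 -0 -0 -0.0275 0; 0.0365 0.0239 -0 -0 -0 -0.0275 0; 0.0343 0.027 -0 -0 -0 -0.0275 0; 0.0318 0.0299 -0 -0 -0 -0.0275 0
```

Request:
step_arm(
  motion="0.0353 -0.0257 0 0 0 -0.0275 0; 0.0374 -0.0226 0 0 0 -0.0275 0; 0.0392 -0.0192 0 0 0 -0.0275 0; 0.0407 -0.0158 0 0 0 -0.0275 0; 0.0419 -0.0122 0 0 0 -0.0275 0; 0.0428 -0.0086 0 0 0 -0.0275 0; 0.0434 -0.0048 0 0 0 -0.0275 0; 0.0436 -0.0011 0 0 0 -0.0275 0; 0.0435 0.0027 0 0 0 -0.0275 0; 0.0432 0.0065 0 0 0 -0.0275 0",
)

```text
t: 0.93
eef_pos: [356.1, -198.1, 231.1]
tcp_rot: [[0.397, 0.918, -0.0], [0.918, -0.397, 0.0], [-0.0, -0.0, -1.0]]
contact_force: [-0.8, -0.7, 0.7]
grip_width: -0.002
grip_force: 0.0
```

Request:
step_arm(
  motion="0.0424 0.0102 0 0 0 -0.0275 0; 0.0414 0.0138 0 0 0 -0.0275 0; 0.0401 0.0173 0 0 0 -0.0275 0; 0.0384 0.0207 0 0 0 -0.0275 0; 0.0365 0.0239 0 0 0 -0.0275 0; 0.0343 0.027 0 0 0 -0.0275 0; 0.0318 0.0299 0 0 0 -0.0275 0; 0 0 0 0 0 0 0; 0 0 0 0 0 0 0",
)

```text
t: 1.68
eef_pos: [503.4, -3.3, 230.3]
tcp_rot: [[-0.194, 0.981, -0.002], [0.981, 0.194, -0.0], [0.0, -0.002, -1.0]]
contact_force: [-0.8, -0.5, 0.5]
grip_width: 0.003
grip_force: 0.0
```

Run:
```python
from h import *
from bench import get_state, optics
s=get_state();print(s['t'],s['eef_pos'],s['contact_force'],np.round(s['tcp_rot'],4).tolist())
c=optics.capture('wrist');np.savez('w1.npz',**c);cv2.imwrite('pics/w1.png',c['frame'][:,:,::-1])
print(-c['R'].T@c['t'],np.round(c['R'],3))
m=seg(c,(8,150,150),(25,255,255));print(rect(c,m,42))
```

```text
1.6833 [503.36752023  -3.31866759 230.34554166] [-0.79458971 -0.49318235  0.50066998] [[-0.1944, 0.9809, -0.0018], [0.9809, 0.1944, -0.0002], [0.0002, -0.0018, -1.0]]
[490.12643609  63.42225937 372.26095543] [[ 0.981  0.194 -0.003]
 [ 0.188 -0.944  0.272]
 [ 0.05  -0.267 -0.962]]
(((486.81640625, 12.139495849609375), (154.66387939453125, 411.59674072265625), 70.45049285888672), array([452.6151  ,  35.915245], dtype=float32), 6207)
```

View pics/w1.png

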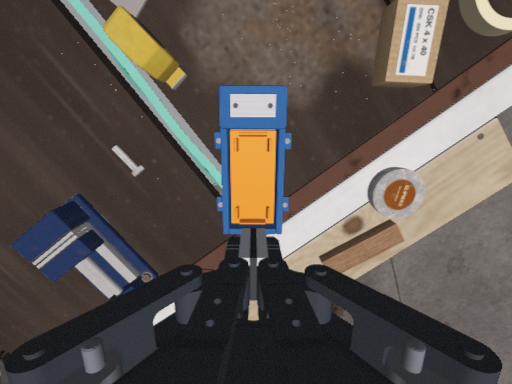

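The wrist view shows the keeper aligned with the image, with the orange tray at about (253,177) and the closed fingers at (252,235).

```bash
python3 - <<'E'
from h import *
c=dict(np.load('w1.npz'))
m=seg(c,(8,150,150),(25,255,255),(215,100,290,228));print(rect(c,m,42))
E
python3 plan.py 503 -4 100 11.1 0; python3 plan.py 503 -4 45.5 11.1 0
```

```text
(((502.50848388671875, -7.301765441894531), (56.35955047607422, 121.24150848388672), 10.956939697265625), array([501.86148 ,  -4.311804], dtype=float32), 4117)
from [502.6  -4.4 230.5] yaw 11.09 n 4
0.0001 0.0002 0.0408 -0.0002 -0 -0 0; 0.0001 0.0002 0.0408 -0.0002 -0 -0 0; 0.0001 0.0002 0.0408 -0.0002 -0 -0 0; 0.0001 0.0002 0.0408 -0.0002 -0 -0 0
from [502.6  -4.4 230.5] yaw 11.09 n 6
0.0001 0.0002 0.0385 -0.0001 -0 -0 0; 0.0001 0.0002 0.0385 -0.0001 -0 -0 0; 0.0001 0.0001 0.0385 -0.0001 -0 -0 0; 0.0001 0.0001 0.0385 -0.0001 -0 -0 0; 0.0001 0.0001 0.0385 -0.0001 -0 -0 0; 0.0001 0.0001 0.0385 -0.0001 -0 -0 0
```

Request:
step_arm(
  motion="0 -0.0005 0.045 0 0 0 0; 0 0 0.045 0 0 0 0; 0 0 0.045 0 0 0 0; 0 0 0.045 0 0 0 0; 0 0 0.03 0 0 0 0; 0 0 0.013 0 0 0 0; 0 0 0 0 0 0 0; 0 0 0 0 0 0 0",
)

```text
t: 2.4
eef_pos: [501.6, -6.0, 52.7]
tcp_rot: [[-0.189, 0.982, -0.002], [0.982, 0.189, -0.0], [0.0, -0.002, -1.0]]
contact_force: [0.9, -0.5, 0.3]
grip_width: 0.001
grip_force: 0.0
```

Request:
step_arm(
  motion="0 0 0.0025 0 0 0 0; 0 0 0.0025 0 0 0 0; 0 0 0.0025 0 0 0 0; 0 0 0.0025 0 0 0 0; 0 0 0.0025 0 0 0 0; 0 0 0.0025 0 0 0 0; 0 0 0.0025 0 0 0 0; 0 0 0.0025 0 0 0 0; 0 0 0 0 0 0 0; 0 0 0 0 0 0 0",
)

```text
t: 3.23
eef_pos: [503.3, -4.9, 37.8]
tcp_rot: [[-0.192, 0.981, 0.001], [0.981, 0.192, -0.0], [-0.001, 0.001, -1.0]]
contact_force: [-1.2, -0.6, 6.4]
grip_width: 0.0
grip_force: 3.1
```

Request:
step_arm(
  motion="0 0 0.00125 0 0 0 0; 0 0 0.00125 0 0 0 0; 0 0 0 0 0 0 0; 0 0 0 0 0 0 0",
)

```text
t: 3.57
eef_pos: [503.2, -4.9, 35.8]
tcp_rot: [[-0.192, 0.981, 0.001], [0.981, 0.192, -0.0], [-0.001, 0.001, -1.0]]
contact_force: [-0.9, -0.7, 6.4]
grip_width: -0.003
grip_force: 3.2
```

Request:
step_arm(
  motion="0 0 0.00125 0 0 0 0; 0 0 0 0 0 0 0; 0 0 0 0 0 0 0",
)

```text
t: 3.82
eef_pos: [503.3, -4.9, 34.9]
tcp_rot: [[-0.192, 0.981, 0.001], [0.981, 0.192, -0.0], [-0.001, 0.001, -1.0]]
contact_force: [-0.7, -0.7, 6.3]
grip_width: 0.007
grip_force: 3.3
```

Request:
step_arm(
  motion="0 0 0.00125 0 0 0 0; 0 0 0 0 0 0 0; 0 0 0 0 0 0 0",
)

```text
t: 4.07
eef_pos: [503.2, -4.9, 33.9]
tcp_rot: [[-0.192, 0.981, 0.001], [0.981, 0.192, -0.0], [-0.001, 0.001, -1.0]]
contact_force: [-1.8, -0.8, 6.2]
grip_width: 0.0
grip_force: 3.4
```

Request:
step_arm(
  motion="0 0 0.00125 0 0 0 0; 0 0 0 0 0 0 0; 0 0 0 0 0 0 0",
)

```text
t: 4.32
eef_pos: [503.3, -4.9, 32.9]
tcp_rot: [[-0.192, 0.981, 0.002], [0.981, 0.192, -0.0], [-0.001, 0.001, -1.0]]
contact_force: [-1.6, -0.2, 6.8]
grip_width: -0.001
grip_force: 3.4
```

Request:
step_arm(
  motion="0 0 0.00125 0 0 0 0; 0 0 0 0 0 0 0; 0 0 0 0 0 0 0",
)

```text
t: 4.57
eef_pos: [503.2, -4.9, 31.9]
tcp_rot: [[-0.192, 0.981, 0.001], [0.981, 0.192, -0.0], [-0.001, 0.001, -1.0]]
contact_force: [-1.8, 0.5, 7.3]
grip_width: -0.001
grip_force: 3.5
```

Request:
step_arm(
  motion="0 0 0.00125 0 0 0 0; 0 0 0 0 0 0 0; 0 0 0 0 0 0 0",
)

```text
t: 4.82
eef_pos: [503.3, -4.9, 30.9]
tcp_rot: [[-0.192, 0.981, 0.002], [0.981, 0.192, -0.0], [-0.001, 0.001, -1.0]]
contact_force: [-1.3, -1.4, 6.7]
grip_width: 0.003
grip_force: 3.6
```

Request:
step_arm(
  motion="0 0 0.00125 0 0 0 0; 0 0 0 0 0 0 0; 0 0 0 0 0 0 0",
)

```text
t: 5.07
eef_pos: [503.3, -4.9, 30.0]
tcp_rot: [[-0.192, 0.981, 0.002], [0.981, 0.192, -0.0], [-0.001, 0.001, -1.0]]
contact_force: [-1.9, -0.7, 6.8]
grip_width: 0.002
grip_force: 3.6
```

Request:
step_arm(
  motion="0 0 0.00125 0 0 0 0; 0 0 0 0 0 0 0; 0 0 0 0 0 0 0",
)

```text
t: 5.32
eef_pos: [503.2, -4.9, 29.0]
tcp_rot: [[-0.192, 0.981, 0.001], [0.981, 0.192, -0.0], [-0.001, 0.001, -1.0]]
contact_force: [-1.7, -0.8, 8.5]
grip_width: 0.001
grip_force: 3.7
```

Request:
step_arm(
  motion="0 0 0.00075 0 0 0 0; 0 0 0 0 0 0 0; 0 0 0 0 0 0 0",
)

```text
t: 5.57
eef_pos: [503.3, -4.9, 28.4]
tcp_rot: [[-0.192, 0.981, 0.002], [0.981, 0.192, -0.0], [-0.001, 0.001, -1.0]]
contact_force: [-0.8, -0.1, 7.5]
grip_width: -0.003
grip_force: 3.8
```

Only noise so far; continuing.

Request:
step_arm(
  motion="0 0 0.00125 0 0 0 0; 0 0 0 0 0 0 0; 0 0 0 0 0 0 0",
)

```text
t: 5.82
eef_pos: [503.3, -4.9, 27.4]
tcp_rot: [[-0.192, 0.981, 0.002], [0.981, 0.192, -0.0], [-0.001, 0.001, -1.0]]
contact_force: [-2.5, -0.6, 8.0]
grip_width: -0.002
grip_force: 3.8
```

Request:
step_arm(
  motion="0 0 0.00125 0 0 0 0; 0 0 0 0 0 0 0; 0 0 0 0 0 0 0",
)

```text
t: 6.07
eef_pos: [503.2, -4.9, 26.4]
tcp_rot: [[-0.192, 0.981, 0.001], [0.981, 0.192, -0.0], [-0.001, 0.001, -1.0]]
contact_force: [-1.3, 0.4, 6.5]
grip_width: -0.001
grip_force: 3.9
```

Request:
step_arm(
  motion="0 0 0.00125 0 0 0 0; 0 0 0 0 0 0 0; 0 0 0 0 0 0 0",
)

```text
t: 6.32
eef_pos: [503.2, -4.9, 25.5]
tcp_rot: [[-0.192, 0.981, 0.002], [0.981, 0.192, -0.0], [-0.001, 0.001, -1.0]]
contact_force: [-1.6, 0.2, 8.1]
grip_width: 0.0
grip_force: 4.1
```

Request:
step_arm(
  motion="0 0 0.00125 0 0 0 0; 0 0 0 0 0 0 0; 0 0 0 0 0 0 0",
)

```text
t: 6.57
eef_pos: [503.2, -4.9, 24.5]
tcp_rot: [[-0.192, 0.981, 0.002], [0.981, 0.192, -0.0], [-0.001, 0.001, -1.0]]
contact_force: [-1.8, 0.3, 8.0]
grip_width: 0.001
grip_force: 4.2
```

Request:
step_arm(
  motion="0 0 0.00125 0 0 0 0; 0 0 0 0 0 0 0; 0 0 0 0 0 0 0",
)

```text
t: 6.82
eef_pos: [503.2, -4.9, 23.5]
tcp_rot: [[-0.192, 0.981, 0.002], [0.981, 0.192, -0.0], [-0.001, 0.001, -1.0]]
contact_force: [-2.3, 0.1, 8.4]
grip_width: 0.001
grip_force: 4.3
```

Request:
step_arm(
  motion="0 0 0.00125 0 0 0 0; 0 0 0 0 0 0 0; 0 0 0 0 0 0 0",
)

```text
t: 7.07
eef_pos: [503.3, -4.9, 22.5]
tcp_rot: [[-0.192, 0.981, 0.002], [0.981, 0.192, -0.0], [-0.001, 0.002, -1.0]]
contact_force: [-2.9, -0.2, 8.2]
grip_width: -0.001
grip_force: 4.3
```

Request:
step_arm(
  motion="0 0 0.00125 0 0 0 0; 0 0 0 0 0 0 0; 0 0 0 0 0 0 0",
)

```text
t: 7.32
eef_pos: [503.3, -4.9, 21.5]
tcp_rot: [[-0.192, 0.981, 0.002], [0.981, 0.192, -0.0], [-0.001, 0.001, -1.0]]
contact_force: [-2.9, -0.1, 8.6]
grip_width: -0.001
grip_force: 4.4
```

Request:
step_arm(
  motion="0 0 0.00125 0 0 0 0; 0 0 0 0 0 0 0; 0 0 0 0 0 0 0",
)

```text
t: 7.57
eef_pos: [503.3, -4.9, 21.1]
tcp_rot: [[-0.192, 0.981, 0.002], [0.981, 0.192, -0.0], [-0.001, 0.002, -1.0]]
contact_force: [-2.8, -0.8, 12.5]
grip_width: -0.003
grip_force: 6.4
```

Force rose to 12.5 N while motion stalled, so the stop is at TCP z of about 21.4. Releasing.

Request:
step_arm(
  motion="0 0 -0.01 0 0 0 0; 0 0 -0.02 0 0 0 0; 0 0 -0.03 0 0 0 0; 0 0 -0.045 0 0 0 0; 0 0 -0.045 0 0 0 0; 0 0 -0.045 0 0 0 0; 0 0 -0.045 0 0 0 0; 0 0 0 0 0 0 0; 0 0 0 0 0 0 0",
)

```text
t: 8.32
eef_pos: [504.5, -4.8, 213.9]
tcp_rot: [[-0.192, 0.981, 0.006], [0.981, 0.192, -0.0], [-0.001, 0.006, -1.0]]
contact_force: [0.1, 0.6, -0.3]
grip_width: -0.002
grip_force: 0.0
```

```bash
python3 - <<'E'
from h import *
from bench import get_state, optics
c=optics.capture('wrist');np.savez('w2.npz',**c);print(get_state()['eef_pos'])
for z in(42,58):
  m=seg(c,(8,150,150),(25,255,255),(215,80,290,228));print(z,rect(c,m,z))
c=optics.capture('scene');cv2.imwrite('pics/s2.png',cv2.resize(c['frame'][150:280,180:350,::-1],None,fx=4,fy=4))
E
python3 plan.py 463.5 -219.5 200 9.5 1
```

```text
[503.05994825  -4.78373801 211.81613088]
42 (((502.3219299316406, -7.113456726074219), (59.102012634277344, 120.65117645263672), 10.938085556030273), array([501.63174  ,  -4.6086636], dtype=float32), 4776)
58 (((501.7095642089844, -3.5905532836914062), (56.08823013305664, 114.49872589111328), 10.93808364868164), array([501.05292  ,  -1.2134936], dtype=float32), 4776)
from [502.1  -4.8 210.5] yaw 11.05 n 7
-0.0363 -0.0141 0.0019 -0.0001 -0 0.0012 1; -0.0364 -0.014 0.0019 -0.0001 -0 0.0012 1; -0.0364 -0.0138 0.0019 -0.0001 -0 0.0012 1; -0.0365 -0.0137 0.0019 -0.0001 -0 0.0012 1; -0.0365 -0.0136 0.0019 -0.0001 -0 0.0012 1; -0.0366 -0.0134 0.0019 -0.0001 -0 0.0012 1; -0.0366 -0.0133 0.0019 -0.0001 -0 0.0012 1
```

View pics/s2.png

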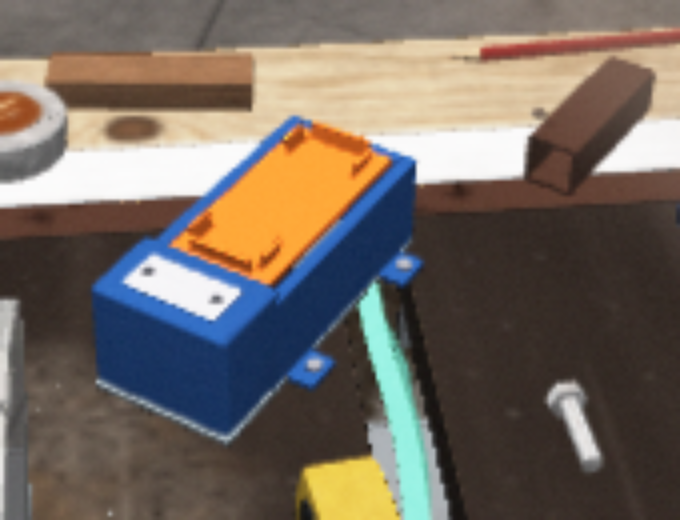

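The tray has popped up. Moving to the tube with the gripper opening.

Request:
step_arm(
  motion="-0.0363 -0.0141 0.0019 0 0 0.0012 1; -0.0364 -0.014 0.0019 0 0 0.0012 1; -0.0364 -0.0138 0.0019 0 0 0.0012 1; -0.0365 -0.0137 0.0019 0 0 0.0012 1; -0.0365 -0.0136 0.0019 0 0 0.0012 1; -0.0366 -0.0134 0.0019 0 0 0.0012 1; -0.0366 -0.0133 0.0019 0 0 0.0012 1; 0 0 0 0 0 0 1; 0 0 0 0 0 0 1; 0 0 0 0 0 0 1",
)

```text
t: 9.25
eef_pos: [463.1, -219.0, 199.0]
tcp_rot: [[-0.165, 0.986, -0.003], [0.986, 0.165, 0.002], [0.002, -0.003, -1.0]]
contact_force: [-0.8, -0.1, -0.2]
grip_width: 0.995
grip_force: 0.0
```

Run:
```python
from h import *
from bench import get_state, optics
c=optics.capture('wrist');np.savez('w3.npz',**c);print(get_state()['eef_pos'],get_state()['grip_width'])
f=c['frame'][:,:,::-1];print(f.shape);cv2.imwrite('pics/w3.png',f)
```

```text
[ 463.50942531 -218.56972487  199.39923348] 0.9994688600487234
(384, 512, 3)
```

View pics/w3.png

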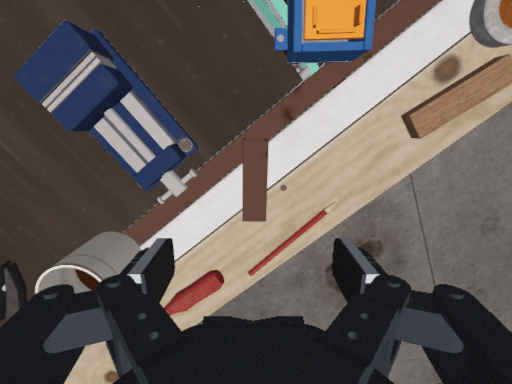

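The tube spans about (244..269,138) to (243..267,221), centred between the fingers.

Run:
```python
from h import *
c=dict(np.load('w3.npz'))
h=cv2.cvtColor(c['frame'],cv2.COLOR_RGB2HSV)
print(-c['R'].T@c['t'])
for r in(170,185,200,210,216,219,220,221,222,223):
    print(r,[int(x) for x in h[r,238:274,2]])
print([int(x) for x in h[132:150,256,2]])
for r,a,b in((141,244,269),(219,243,267)):
    print([ray(c,(u,v),30)[:2].round(1).tolist() for u,v in((a,r),(b,r))], np.mean([ray(c,(u,r),30)[:2] for u in (a,b)],0))
print([ray(c,(u,221.5),30)[:2].round(1).tolist() for u in(243,255,267)])
```

```text
[ 452.09159492 -152.16210042  341.08971823]
170 [220, 222, 223, 223, 183, 110, 101, 101, 100, 102, 101, 101, 102, 101, 101, 102, 104, 101, 102, 101, 101, 100, 102, 99, 100, 103, 103, 101, 100, 168, 211, 222, 223, 222, 222, 222]
185 [220, 220, 220, 220, 180, 106, 102, 101, 100, 101, 101, 102, 103, 101, 103, 101, 103, 101, 100, 100, 102, 102, 102, 100, 99, 99, 97, 98, 116, 200, 223, 223, 227, 192, 116, 99]
200 [221, 221, 221, 221, 175, 96, 100, 103, 100, 101, 102, 100, 104, 101, 100, 100, 102, 100, 101, 102, 102, 102, 102, 102, 101, 102, 103, 100, 134, 174, 190, 192, 193, 192, 191, 189]
210 [222, 185, 108, 120, 107, 93, 101, 100, 102, 101, 100, 100, 101, 102, 100, 100, 102, 103, 102, 100, 100, 99, 102, 101, 98, 96, 100, 101, 164, 187, 185, 184, 187, 189, 189, 191]
216 [190, 189, 187, 188, 146, 95, 103, 103, 102, 103, 101, 102, 101, 101, 102, 100, 102, 101, 100, 101, 103, 101, 101, 103, 103, 100, 100, 111, 172, 194, 193, 193, 194, 194, 193, 193]
219 [185, 184, 185, 186, 144, 97, 101, 103, 101, 102, 101, 102, 100, 101, 103, 105, 103, 102, 103, 103, 104, 102, 99, 101, 100, 101, 101, 113, 
[... 340 characters left out ...]
7, 146, 147, 148, 173, 189, 189, 188, 188, 187, 188, 189, 190]
222 [186, 188, 186, 188, 186, 187, 187, 188, 188, 187, 188, 186, 186, 185, 184, 184, 182, 185, 186, 188, 187, 189, 189, 189, 188, 190, 187, 188, 190, 187, 187, 185, 187, 188, 191, 195]
223 [187, 190, 191, 190, 189, 190, 190, 190, 191, 190, 191, 190, 189, 188, 188, 188, 191, 191, 192, 192, 193, 193, 193, 193, 194, 193, 190, 189, 186, 184, 185, 187, 190, 191, 193, 196]
[100, 100, 101, 100, 100, 99, 93, 92, 89, 98, 101, 101, 100, 100, 100, 100, 101, 100]
[[444.5, -175.7], [472.8, -171.0]] [ 458.63619045 -173.33033502]
[[458.2, -270.1], [487.6, -265.1]] [ 472.88126277 -267.59002297]
[[458.7, -273.4], [473.4, -270.9], [488.2, -268.4]]
```

```bash
python3 plan.py 464.8 -220.3 60 9 0.65; python3 plan.py 464.8 -220.3 5 9 .65
```

```text
from [ 463.5 -218.6  199.4] yaw 9.57 n 4
-0.0007 0.0004 0.0436 -0.0002 -0.0002 0.0008 0.65; -0.0007 0.0004 0.0436 -0.0002 -0.0002 0.0008 0.65; -0.0006 0.0004 0.0436 -0.0002 -0.0002 0.0008 0.65; -0.0006 0.0003 0.0436 -0.0002 -0.0002 0.0008 0.65
from [ 463.5 -218.6  199.4] yaw 9.57 n 6
-0.0005 0.0003 0.0405 -0.0001 -0.0001 0.0005 0.65; -0.0005 0.0003 0.0405 -0.0001 -0.0001 0.0005 0.65; -0.0005 0.0003 0.0405 -0.0001 -0.0001 0.0005 0.65; -0.0004 0.0002 0.0405 -0.0001 -0.0001 0.0005 0.65; -0.0004 0.0002 0.0405 -0.0001 -0.0001 0.0005 0.65; -0.0004 0.0002 0.0405 -0.0001 -0.0001 0.0005 0.65
```

Request:
step_arm(
  motion="-0.0007 0.0004 0.0436 -0.0002 -0.0002 0.0008 0.65; -0.0007 0.0004 0.0436 -0.0002 -0.0002 0.0008 0.65; -0.0006 0.0004 0.0436 -0.0002 -0.0002 0.0008 0.65; -0.0006 0.0003 0.0436 -0.0002 -0.0002 0.0008 0.65; 0 0 0 0 0 0 0.65; 0 0 0 0 0 0 0.65",
)

```text
t: 9.8
eef_pos: [464.2, -219.5, 59.7]
tcp_rot: [[-0.158, 0.987, -0.002], [0.987, 0.158, 0.001], [0.001, -0.002, -1.0]]
contact_force: [1.2, -0.3, 0.6]
grip_width: 0.656
grip_force: 0.0
```

Request:
step_arm(
  motion="0 0 0.02 0 0 0 0.65; 0 0 0.02 0 0 0 0.65; 0 0 0.015 0 0 0 0.65; 0 0 0.01 0 0 0 0.65; 0 0 0 0 0 0 0.65; 0 0 0 0 0 0 0.65",
)

```text
t: 10.3
eef_pos: [467.1, -221.9, 10.6]
tcp_rot: [[-0.156, 0.988, 0.005], [0.988, 0.156, -0.003], [-0.004, 0.004, -1.0]]
contact_force: [-0.2, 0.1, 0.1]
grip_width: 0.646
grip_force: 0.0
```

Request:
step_arm(
  motion="0 0 0.005 0 0 0 0.65; 0 0 0 0 0 0 0; 0 0 0 0 0 0 0; 0 0 0 0 0 0 0; 0 0 0 0 0 0 0; 0 0 0 0 0 0 0; 0 0 0 0 0 0 0; 0 0 0 0 0 0 0",
)

```text
t: 10.97
eef_pos: [466.5, -222.0, 6.0]
tcp_rot: [[-0.156, 0.988, 0.004], [0.988, 0.156, -0.003], [-0.003, 0.004, -1.0]]
contact_force: [0.4, 1.3, 5.9]
grip_width: 0.339
grip_force: 59.9
```

```bash
python3 - <<'E'
from bench import get_state
for i in range(3):
    s=get_state();print(s['eef_pos'].round(2) ,s['grip_width'],s['grip_force'],s['contact_force'])
E
python3 plan.py 464.8 -220.5 130 9 0
```

```text
[ 466.46 -222.01    5.97] 0.3392134376116899 59.9371737241745 [0.4314281  1.31866281 5.85626221]
[ 466.46 -222.01    5.97] 0.3392134376116899 59.9371737241745 [0.4314281  1.31866281 5.85626221]
[ 466.46 -222.01    5.97] 0.3392134376116899 59.9371737241745 [0.4314281  1.31866281 5.85626221]
from [ 466.5 -222.     6. ] yaw 8.95 n 4
0.0004 -0.0003 -0.0388 0.0003 0.0003 -0.0001 0; 0.0005 -0.0003 -0.0388 0.0003 0.0003 -0.0001 0; 0.0005 -0.0004 -0.0388 0.0003 0.0003 -0.0001 0; 0.0005 -0.0004 -0.0388 0.0003 0.0003 -0.0001 0
```

Request:
step_arm(
  motion="0 0 -0.02 0 0 0 0; 0 0 -0.035 0 0 0 0; 0 0 -0.04 0 0 0 0; 0 0 -0.04 0 0 0 0; 0 0 -0.04 0 0 0 0; 0 0 0 0 0 0 0; 0 0 0 0 0 0 0",
)

```text
t: 11.55
eef_pos: [466.9, -222.1, 147.0]
tcp_rot: [[-0.156, 0.988, 0.007], [0.988, 0.156, -0.004], [-0.005, 0.006, -1.0]]
contact_force: [0.4, 0.4, -1.8]
grip_width: 0.342
grip_force: 59.6
```

```bash
python3 - <<'E'
from h import *
from bench import get_state, optics
c=optics.capture('wrist');np.savez('w4.npz',**c);s=get_state();print(s['eef_pos'],s['contact_force'],s['grip_width'])
cv2.imwrite('pics/w4.png',cv2.resize(c['frame'][60:300,150:360,::-1],None,fx=2.5,fy=2.5))
E
python3 plan.py 502.3 -5 150 11 0
```

```text
[ 465.45224663 -221.40824106  145.16503587] [ 0.04843721  0.79695452 -1.37984916] 0.339544450218963
from [ 465.5 -221.4  145.2] yaw 8.95 n 7
0.0371 0.0125 -0.0009 0.0001 0.0001 -0.0016 0; 0.0371 0.0127 -0.0009 0.0001 0.0001 -0.0016 0; 0.037 0.0129 -0.0009 0.0001 0.0001 -0.0016 0; 0.037 0.0131 -0.0009 0.0001 0.0001 -0.0016 0; 0.0369 0.0133 -0.0009 0.0001 0.0001 -0.0016 0; 0.0368 0.0135 -0.0009 0.0001 0.0001 -0.0016 0; 0.0367 0.0136 -0.0009 0.0001 0.0001 -0.0016 0
```

View pics/w4.png

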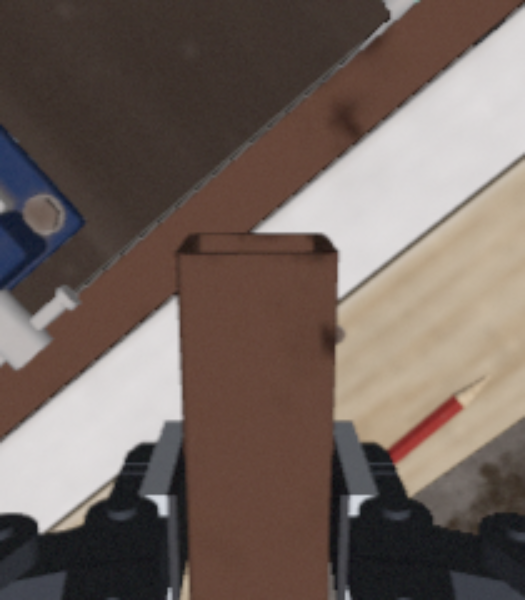

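The held tube's near top edge runs along crop row 252, from column 179 to 337, so it sits straight between the pads.

Run:
```python
from h import *
c=dict(np.load('w4.npz'));x=np.array([-.156,.988]);y=np.array([.988,.156]);tcp=np.array([465.45,-221.4])
for z in(167,169,171):
    a,b=[ray(c,(150+u/2.5,60+252/2.5),z)[:2] for u in(179,337)]
    print(z,np.linalg.norm(a-b),((a+b)/2-tcp)@x,((a+b)/2-tcp)@y, np.degrees(np.arctan2(*(b-a)[::-1])))
```

```text
167 28.962325070096426 49.4895920299555 0.9312435723277429 8.904135272657726
169 28.485999307796455 49.792742826245444 0.9183476493567801 8.904135272657772
171 28.00967354549654 50.095893622535385 0.9054517263857623 8.904135272657745
```

Request:
step_arm(
  motion="0.0371 0.0125 0 0.0001 0.0001 -0.0016 0; 0.0371 0.0127 0 0.0001 0.0001 -0.0016 0; 0.037 0.0129 0 0.0001 0.0001 -0.0016 0; 0.037 0.0131 0 0.0001 0.0001 -0.0016 0; 0.0369 0.0133 0 0.0001 0.0001 -0.0016 0; 0.0368 0.0135 0 0.0001 0.0001 -0.0016 0; 0.0367 0.0136 0 0.0001 0.0001 -0.0016 0; 0 0 0 0 0 0 0; 0 0 0 0 0 0 0; 0 0 0 0 0 0 0",
)

```text
t: 12.43
eef_pos: [501.1, -5.1, 143.2]
tcp_rot: [[-0.191, 0.982, -0.003], [0.982, 0.191, -0.001], [-0.0, -0.004, -1.0]]
contact_force: [-0.5, -0.7, -1.2]
grip_width: 0.338
grip_force: 59.5
```

```bash
python3 - <<'E'
from h import *
from bench import get_state, optics
c=optics.capture('wrist');np.savez('w5.npz',**c);s=get_state();print(s['eef_pos'],s['contact_force'],s['grip_width'])
cv2.imwrite('pics/w5.png',cv2.resize(c['frame'][60:300,150:360,::-1],None,fx=2.5,fy=2.5))
E
python3 plan.py 502.3 -5 75 11 0
```

```text
[501.29628413  -5.64654517 143.51978479] [-0.06004748 -0.31793542 -2.30390058] 0.3380986994793073
from [501.3  -5.6 143.5] yaw 10.93 n 2
0.0003 0.0008 0.0428 -0.0005 0 -0.0002 0; 0.0003 0.0008 0.0428 -0.0005 0 -0.0002 0
```

View pics/w5.png

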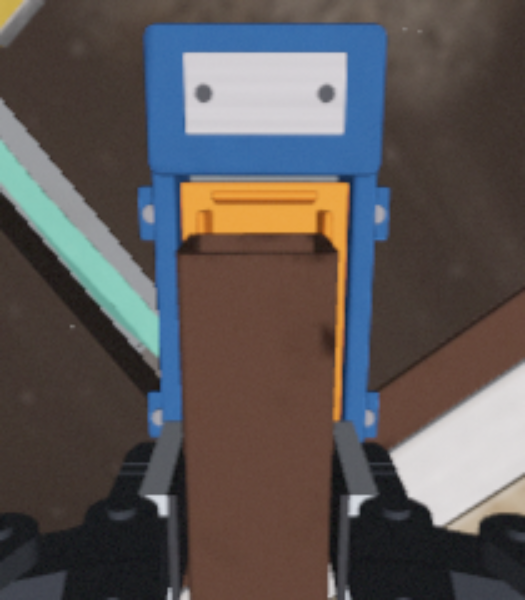

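The tray's far floor edge is at crop row 183 (columns 181 to 350), and the tube sits over the tray about level with it.

Run:
```python
from h import *
c=dict(np.load('w5.npz'));x=np.array([-.191,.982]);y=np.array([.982,.191]);tcp=np.array([501.3,-5.65])
def pt(u,v,z):return ray(c,(150+u/2.5,60+v/2.5),z)[:2]
def q(n,a,b,z):
    a,b=pt(*a,z),pt(*b,z);m=(a+b)/2-tcp;print(n,'len',np.linalg.norm(a-b).round(1),'long',(m@x).round(1),'lat',(m@y).round(2),'yaw',np.degrees(np.arctan2(*(b-a)[::-1])).round(1))
q('tube top end',(179,252),(337,252),143.5+24)
q('tray end',(181,183),(350,183),58)
q('lip',(212,192),(317,192),67)
q('side lips',(204,212),(325,212),67)
q('head top far',(147,27),(386,27),67)
q('walls top',(157,178),(378,178),56)
```

```text
tube top end len 28.0 long 51.5 lat -0.28 yaw 11.0
tray end len 56.2 long 58.4 lat 1.82 yaw 11.0
lip len 33.7 long 56.0 lat 1.45 yaw 11.0
side lips len 39.1 long 49.7 lat 1.47 yaw 11.0
head top far len 71.9 long 104.6 lat 1.89 yaw 11.0
walls top len 74.0 long 60.0 lat 2.49 yaw 11.0
```

Request:
step_arm(
  motion="-0.0025 0.0023 0.02 0 0 0 0; 0 0 0.025 0 0 0 0; 0 0 0.02 0 0 0 0; 0 0 0.0144 0 0 0 0; 0 0 0 0 0 0 0; 0 0 0 0 0 0 0; 0 0 0 0 0 0 0",
)

```text
t: 13.07
eef_pos: [505.0, -7.5, 81.9]
tcp_rot: [[-0.189, 0.982, 0.001], [0.982, 0.189, -0.0], [-0.001, 0.001, -1.0]]
contact_force: [-0.2, -0.6, -1.0]
grip_width: 0.336
grip_force: 59.5
```

Run:
```python
from h import *
from bench import get_state, optics
c=optics.capture('wrist');np.savez('w6.npz',**c);s=get_state();print(s['eef_pos'],s['contact_force'],s['tcp_rot'].round(4).tolist())
cv2.imwrite('pics/w6.png',cv2.resize(c['frame'][60:260,180:340,::-1],None,fx=3,fy=3))
```

```text
[505.36623258  -7.32382057  82.31067324] [ 1.11130185 -0.50329795 -0.96875228] [[-0.1891, 0.982, 0.002], [0.982, 0.1891, -0.0003], [-0.0007, 0.0019, -1.0]]
```

View pics/w6.png

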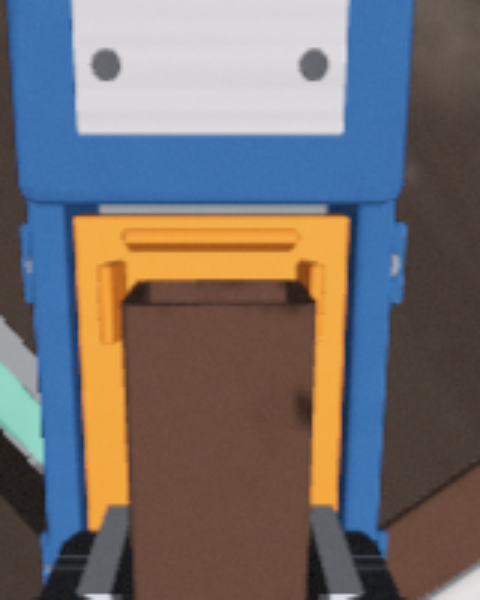

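The tube end (columns 124 to 315, row 303) is now slightly right of the tray's centre line (columns 74 to 350, row 216).

Run:
```python
from h import *
c=dict(np.load('w6.npz'));x=np.array([-.189,.982]);y=np.array([.982,.189]);tcp=np.array([505.3,-7.35])
def pt(u,v,z):return ray(c,(180+u/3,60+v/3),z)[:2]
def q(n,a,b,z):
    a,b=pt(*a,z),pt(*b,z);m=(a+b)/2-tcp;print(n,'len',np.linalg.norm(a-b).round(1),'long',(m@x).round(1),'lat',(m@y).round(2),'yaw',np.degrees(np.arctan2(*(b-a)[::-1])).round(1))
for zt in (104,106):q('tube top end',(124,303),(315,303),zt)
q('tube bottom end',(137,282),(303,282),76)
q('tray end',(74,216),(350,216),58)
q('lip',(122,238),(300,238),67)
q('head front top',(20,200),(404,200),67)
q('walls top',(30,203),(392,203),56)
```

```text
tube top end len 28.7 long 50.3 lat -0.62 yaw 10.9
tube top end len 28.3 long 50.6 lat -0.62 yaw 10.9
tube bottom end len 30.6 long 50.1 lat -0.51 yaw 10.9
tray end len 55.8 long 61.2 lat -2.1 yaw 10.9
lip len 34.3 long 57.4 lat -2.23 yaw 10.9
head front top len 73.0 long 64.5 lat -2.02 yaw 10.9
walls top len 73.7 long 63.7 lat -2.32 yaw 10.9
```

Request:
step_arm(
  motion="0.0011 -0.0019 0 0 0 0 0; 0 0 0 0 0 0 0; 0 0 0.006 0 0 0 0; 0 0 0.006 0 0 0 0; 0 0 0.004 0 0 0 0; 0 0 0.003 0 0 0 0; 0 0 0 0 0 0 0; 0 0 0 0 0 0 0",
)

```text
t: 13.78
eef_pos: [502.7, -6.0, 66.1]
tcp_rot: [[-0.19, 0.982, -0.0], [0.982, 0.19, -0.0], [-0.0, -0.0, -1.0]]
contact_force: [-0.4, 0.6, 0.3]
grip_width: 0.336
grip_force: 59.9
```

Request:
step_arm(
  motion="0 0 0.0012 0 0 0 0; 0 0 0 0 0 0 0; 0 0 0 0 0 0 0",
)

```text
t: 14.03
eef_pos: [502.9, -6.0, 65.4]
tcp_rot: [[-0.19, 0.982, 0.0], [0.982, 0.19, -0.0], [-0.0, 0.0, -1.0]]
contact_force: [-0.6, 0.4, 1.9]
grip_width: 0.336
grip_force: 59.9
```

Request:
step_arm(
  motion="0 0 0 0 0 0 0.6; 0 0 0 0 0 0 0.6; 0 0 0 0 0 0 0.6; 0 0 0 0 0 0 0.6; 0 0 -0.02 0 0 0 0.6; 0 0 -0.03 0 0 0 0.6; 0 0 -0.03 0 0 0 0.6; 0 0 -0.03 0 0 0 0.6; 0 0 0 0 0 0 0; 0 0 0 0 0 0 0",
)

```text
t: 14.87
eef_pos: [504.4, -6.1, 154.8]
tcp_rot: [[-0.19, 0.982, 0.004], [0.982, 0.19, -0.0], [-0.001, 0.004, -1.0]]
contact_force: [0.5, -0.8, -0.4]
grip_width: 0.322
grip_force: 0.0
```

```bash
python3 - <<'E'
from h import *
from bench import get_state, optics
c=optics.capture('wrist');s=get_state();print(s['eef_pos'],s['contact_force'],s['grip_width'])
c2=optics.capture('scene')
a=cv2.resize(c['frame'][60:260,160:350,::-1],None,fx=2,fy=2);b=cv2.resize(c2['frame'][160:280,190:310,::-1],(400,400))
cv2.imwrite('pics/p7.png',np.hstack([a,b]))
E
python3 plan.py 502.9 -6 95 11 0
```

```text
[503.1814001   -6.12886056 153.42473182] [-0.34746774 -0.30844552 -1.04611439] 0.23907624940045405
from [502.5  -6.1 152.6] yaw 10.97 n 2
0 0.0003 0.036 -0.0001 0 -0.0001 0; 0 0.0003 0.036 -0.0001 0 -0.0001 0
```

View pics/p7.png

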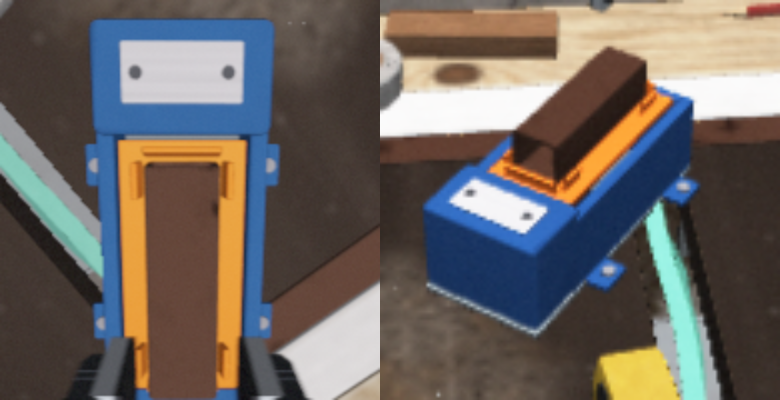

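The tube lies squarely in the pocket with the tray up. Next is a press on the tube's top with shut fingers; the stop is expected at TCP z of about 51.4.

Request:
step_arm(
  motion="0 0 0.02 0 0 0 0; 0 0 0.025 0 0 0 0; 0 0 0.02 0 0 0 0; 0 0 0.008 0 0 0 0; 0 0 0 0 0 0 0; 0 0 0 0 0 0 0; 0 0 0 0 0 0 0",
)

```text
t: 15.55
eef_pos: [503.5, -6.1, 95.3]
tcp_rot: [[-0.19, 0.982, 0.001], [0.982, 0.19, -0.0], [-0.0, 0.001, -1.0]]
contact_force: [0.1, 0.4, 0.3]
grip_width: -0.004
grip_force: 0.0
```

Request:
step_arm(
  motion="0 0 0.003 0 0 0 0; 0 0 0.003 0 0 0 0; 0 0 0.003 0 0 0 0; 0 0 0.003 0 0 0 0; 0 0 0.003 0 0 0 0; 0 0 0.003 0 0 0 0; 0 0 0.003 0 0 0 0; 0 0 0.003 0 0 0 0; 0 0 0 0 0 0 0; 0 0 0 0 0 0 0",
)

```text
t: 16.38
eef_pos: [503.6, -6.1, 75.8]
tcp_rot: [[-0.19, 0.982, 0.001], [0.982, 0.19, -0.0], [-0.001, 0.001, -1.0]]
contact_force: [2.3, 0.2, 3.4]
grip_width: -0.0
grip_force: 1.8
```

Request:
step_arm(
  motion="0 0 0.003 0 0 0 0; 0 0 0.003 0 0 0 0; 0 0 0.003 0 0 0 0; 0 0 0.003 0 0 0 0; 0 0 0.003 0 0 0 0; 0 0 0.003 0 0 0 0; 0 0 0.003 0 0 0 0; 0 0 0.0035 0 0 0 0; 0 0 0 0 0 0 0; 0 0 0 0 0 0 0",
)

```text
t: 17.22
eef_pos: [503.6, -6.1, 56.5]
tcp_rot: [[-0.19, 0.982, 0.002], [0.982, 0.19, -0.0], [-0.001, 0.002, -1.0]]
contact_force: [0.2, -0.4, 5.7]
grip_width: -0.002
grip_force: 3.2
```

Request:
step_arm(
  motion="0 0 0.002 0 0 0 0; 0 0 0.002 0 0 0 0; 0 0 0 0 0 0 0; 0 0 0 0 0 0 0",
)

```text
t: 17.55
eef_pos: [503.6, -6.1, 53.5]
tcp_rot: [[-0.19, 0.982, 0.002], [0.982, 0.19, -0.0], [-0.001, 0.002, -1.0]]
contact_force: [0.1, 0.0, 7.4]
grip_width: 0.0
grip_force: 3.5
```

Request:
step_arm(
  motion="0 0 0.00125 0 0 0 0; 0 0 0 0 0 0 0; 0 0 0 0 0 0 0",
)

```text
t: 17.8
eef_pos: [503.6, -6.1, 52.6]
tcp_rot: [[-0.19, 0.982, 0.002], [0.982, 0.19, -0.0], [-0.001, 0.002, -1.0]]
contact_force: [-0.1, -0.5, 7.2]
grip_width: 0.002
grip_force: 3.6
```

Request:
step_arm(
  motion="0 0 0.00125 0 0 0 0; 0 0 0 0 0 0 0; 0 0 0 0 0 0 0",
)

```text
t: 18.05
eef_pos: [503.6, -6.1, 51.6]
tcp_rot: [[-0.19, 0.982, 0.002], [0.982, 0.19, -0.0], [-0.001, 0.002, -1.0]]
contact_force: [1.0, 0.8, 7.1]
grip_width: -0.0
grip_force: 3.7
```

Request:
step_arm(
  motion="0 0 0.00125 0 0 0 0; 0 0 0 0 0 0 0; 0 0 0 0 0 0 0",
)

```text
t: 18.3
eef_pos: [503.7, -6.1, 51.1]
tcp_rot: [[-0.19, 0.982, 0.002], [0.982, 0.19, -0.0], [-0.001, 0.002, -1.0]]
contact_force: [-1.4, 0.1, 11.3]
grip_width: -0.001
grip_force: 5.6
```

Stop reached (11.3 N, motion stalling). Releasing and backing well away.

Request:
step_arm(
  motion="0 0 -0.005 0 0 0 0; 0 0 -0.01 0 0 0 0; 0 0 -0.02 0 0 0 0; 0 0 -0.04 0 0 0 0; 0 0 -0.04 0 0 0 0; 0 0 -0.04 0 0 0 0; 0 0 -0.04 0 0 0 0; 0 0 0 0 0 0 0; 0 0 0 0 0 0 0; 0 0 0 0 0 0 0",
)

```text
t: 19.13
eef_pos: [501.9, -6.0, 204.9]
tcp_rot: [[-0.19, 0.982, -0.002], [0.982, 0.19, -0.0], [0.0, -0.002, -1.0]]
contact_force: [-0.4, 0.2, -0.7]
grip_width: 0.002
grip_force: 0.0
```

Run:
```python
from h import *
from bench import get_state, optics
c=optics.capture('wrist');s=get_state();print(s['t'],s['eef_pos'],s['contact_force'])
c2=optics.capture('scene')
a=cv2.resize(c['frame'][60:260,160:350,::-1],None,fx=2,fy=2);b=cv2.resize(c2['frame'][160:280,190:310,::-1],(400,400))
cv2.imwrite('pics/p8.png',np.hstack([a,b]))
```

```text
19.1833 [501.5592531   -6.06113873 204.28648522] [-0.93956002  0.41052995 -0.32706492]
```

View pics/p8.png

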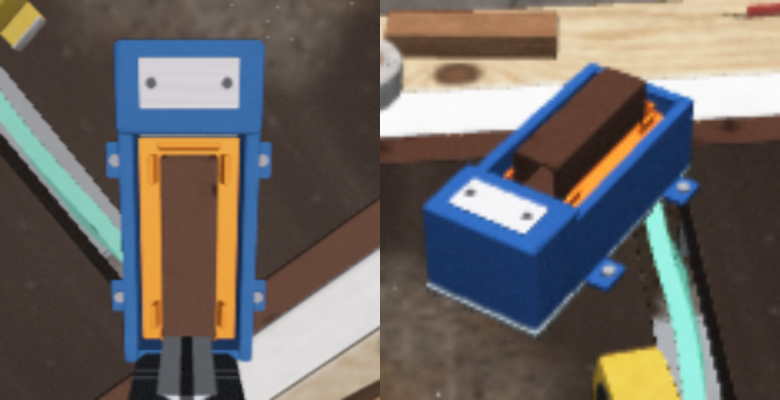

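The tray is locked down with the tube square in its pocket, and the arm is clear.

```bash
python3 -c "
from bench import arm
print(arm.finish_job())"
```

```text
the job is handed in; nothing more can be done
None
```

The tube piece is stowed square in the tray, the tray is locked down, and the job is handed in at about 19 s; the highest press force read was 12.5 N, and the screw carton, wax tin and tape measure were not touched.

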